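# Unlock a gate valve and open it by one true turn

### The arm

A 6-joint arm with a two-finger parallel gripper is mounted at the origin on the work surface. World frame = base frame: x ahead of the robot, y to its left, z up, the work surface at z = 0. Lengths are in mm, angles in degrees, forces in N, time in s.
With the tool pointing down it reaches from about 350 to 850 mm from the base axis. Payload 8.1 kg.
Tool frame: the origin (TCP) lies midway between the tips of the shut fingers; the grasp point (between the pads) lies 19 mm behind it (r.pinch_z is the distance from the TCP to the grasp point, in mm); z points along the fingers, y is the line along which they close (so a half turn about z gives the same grasp; the last joint's range is limited). The gripper opens to 85 mm and grips with 20 to 120 N. Pads are 22 mm wide; open, the fingers measure 114 mm over their backs; the gripper's body (76 mm by 85 mm) begins 54 mm behind the grasp point. The pads swing forward as they close: fully open they stand 13 mm farther back than shut.
Start: joints at [-76.284, 7.471, 85.268, -0, 87.261, -4.893], TCP at [191.492, -568.627, 231.292] pointing down, gripper open.
Joint ranges: [-169.43, 169.43], [-51.17, 129.36], [1.28, 143.12], [-76.62, 256.62], [0, 156.53], [-152.29, 152.29]. Speed limits (degrees/s): [136.94, 136.94, 159.86, 180, 180, 180].

### API

Orientations are given as [roll, pitch, yaw] about the fixed x, y, z axes, in that order (R = Rz(yaw) Ry(pitch) Rx(roll)).
In Python, from bench import sensors, optics, job, r gives the robot as it stands.
- The arm moves only by the tool play_rows, never from a script. Its argument "motion" is a list that holds one entry, the list of rows, each a list of 6 numbers: the shift along the tool's x, y, z in cm, then the turn, a rotation vector about the tool's x, y, z in degrees. In form: [[[x, y, z, ax, ay, az], ...]]. A call has 1 to 5 rows; each row is the pose to reach, as a shift and turn from the pose commanded when the call began, along the tool's axes at that moment; what a row does not reach only later rows make up. A row lasts 1/10 s, in which the tool goes at most 50 mm and 8.59 degrees, less where a joint would pass 70% of its speed; a pose out of reach is approached as far as the arm can. A call with a gripper value outside its range is refused whole. "jaw" is the opening, from 0 (shut) to 1 (fully open), set as the call begins (left out, the last holds). The fingers move at their own pace and stop on an object; "squeeze" is the grip in N (left out, the last holds). Time passes only in rows, so rows that repeat a pose let the fingers close. It gives the time, the measured TCP pose, the force, the opening and the grip force at its end, in the units of the state.
- sensors.sense(): the state, without advancing time (a new reading comes with each control period).
- optics.snapshot(name): name is "side" or "top" or "wrist"; returns a dict with "pixels" (420x560x3 uint8, red, green, blue), "mtx" (3x3 intrinsics, pixels), "R" (3x3) and "t" (3): a world point X has camera coordinates R X + t; the wrist camera has in their place "T_tool_cam" (4x4, takes a point from camera to tool coordinates, whose origin is the TCP and whose axes are the flange's). Camera axes: x right, y down, z forward; pixel columns grow to the right and rows downward; lengths in mm; the calibration is good to about 2 mm. A picture is of the moment at which its call begins: read the wrist's pose just before it. There is no depth.
- job.hand_in(): hands the job in; it is judged then, once.
The state is a dict: "time": time; "joint_pos": joint angles; "qd": joint speeds; "joint_efforts": joint torques, N m; "tool_pos": TCP position; "tcp_rot": TCP orientation; "ft_force": force on the tool from outside, world axes, zero at the start; "wrist_torque": the same for the moment, N m; "finger_gap": finger opening in mm; "grip_force": force on a finger pad.
Only numpy, scipy, OpenCV 4.12 (cv2) and the standard library are available. Lean on these libraries where they do the work, as an engineer would, in place of code of your own. Each camera call takes 0.05 s, during which the arm holds its last target. There are 200 camera calls.

### The job

The gate valve on the bench is shut and locked: pull the lock pin up out of it and stand the pin in the metal cup. The handwheel has a lot of loose play, so turn it gently counter-clockwise until the play is taken up and you feel the stem begin to be driven, and from that point open the valve by exactly one full turn, then let go. Do not lean hard on the valve or its wheel, and leave the other things on the bench where they are.

Things in the scene. Friction and masses are not known exactly. Their poses are not given: they have to be found in the camera images.
- valve: brass gate valve fixed to the bench, on a steel pipe along its x axis (270 mm long, 44 mm thick, axis 50 mm above the bench). Origin on the bench directly under the stem axis, z up. Top of the bonnet 104 mm, of its neck (28 mm across) 131 mm above the bench.
- lug_hole (a point): mouth of the 11 mm hole, 33 mm deep, in a square brass lug (38 mm, top 105 mm above the bench) on the valve, 48 mm from the stem axis, 103 degrees counter-clockwise from the valve's x axis. The lock pin stands in it, passing up between two spokes of the wheel and blocking it.
- wheel: dark steel handwheel, level on top of the valve. Origin at its centre, 145 mm above the bench, z up. Rim 156 mm across at the middle of its bar, bar 16 mm thick; hub 32 mm across, top 158 mm above the bench; three round spokes 10 mm thick at 145 mm height, one along the wheel's x axis, the others at 120 and 240 degrees; the openings between them are clear down to 105 mm above the bench.
- wheel_axis (a point): fixed point at the wheel's centre; z is the turning axis. Counter-clockwise from above opens, clockwise soon stops hard. The wheel first turns loosely (about 0.03 N m, under 1 N at a spoke) by an unknown angle, a fifteenth to a third of a turn; then it drives the stem, at about 0.5 N m (about 10 N pushed 48 mm from the axis), for over 3 turns. It stays where left.
- stem_tip (a point): centre of the top of the brass stem (14 mm thick) that stands out of the wheel's hub on the turning axis, 162 mm above the bench with the valve shut. It does not turn; it rises 3 mm for each full turn really driven, and not while the play is taken up.
- pin: loose steel lock pin, 143 mm long, about 0.12 kg, shank 10 mm thick, upright in the valve's lug at the start. Origin at the centre of its foot, z up along the pin to its head.
- pin_head (a point): middle of the pin's round head (24 mm across, 30 mm tall), 128 mm above its foot; at the start 200 mm above the bench.
- pin_tip (a point): centre of the foot of the pin; at the start 72 mm above the bench.
- cup: round open aluminium cup fixed to the bench, 80 mm across, 90 mm tall, wall 3 mm, floor 6 mm thick. Origin at the centre of its underside, z up.
- cup_in (a point): centre of the cup's inner floor, 6 mm above the bench.
- screwdriver: bystander: screwdriver lying on the bench, wooden handle
- wrench: bystander: flat steel wrench lying on the bench
- hammer: bystander: hammer with a wooden handle, lying
- jar: bystander: glass jar, 70 mm across, 90 mm tall
- oil_bottle: bystander: grey plastic bottle, 60 mm across, 170 mm tall
- offcut: bystander: wooden offcut 120 x 50 x 35 mm
- paint_tin: bystander: grey tin, 90 mm across, 110 mm tall
- pipe_collar: bystander: short brass pipe collar, 48 mm across, 30 mm tall

How it is judged:
By the outcome, as a careful person would: the job done as asked, in the order asked, and still so for the second after the job is handed in, with the robot touching nothing.
It also fails if it takes over 72 s, if anything falls off the work surface, if the arm or the gripper's body presses on something with over 40 N, if the wrist force passes 120 N, or if a joint passes its speed limit or range.

## Working session

There is one attempt and no reset: what is moved stays moved. The work goes in short steps, Python scripts to look and compute and a tool call to move; the robot and the scene stay as the last step left them, time stands still between calls to the robot, and variables do not carry over. Pictures are saved under pics/ and viewed, at most 10 in all, crops included, and the job is handed in when it is done.

Besides the shell and the picture viewer there is one more tool, called after "Emit:" as name(argument=value, ...), one argument or row to a line, values as JSON. play_rows: Moves the arm, as the interface text tells. Its arguments: {"type":"object","properties":{"motion":{"type":"array","items":{"type":"array","items":{"type":"array","items":{"type":"number"}}}},"jaw":{"type":"number"},"squeeze":{"type":"number"}},"required":["motion"]}

```bash
ls; mkdir -p pics; python3 - <<'E'
from bench import sensors, optics, job, r
import cv2,pickle
s=sensors.sense();print(s)
d={}
for n in("side","top"):
    o=optics.snapshot(n);d[n]=o;cv2.imwrite(f"pics/{n}0.png",o["pixels"][:,:,::-1])
    print(n,o["mtx"],o["R"],o["t"])
pickle.dump(d,open("d0.pkl","wb"))
E
```

```text
pics
{'time': 0.0, 'joint_pos': array([-7.62848458e+01,  7.51580874e+00,  8.53288101e+01, -1.55192763e-04,
        8.72623185e+01, -4.89236646e+00]), 'qd': array([-0.03568682,  0.08960815, -0.0995468 ,  0.0826674 ,  0.10491058,
        0.06476755]), 'joint_efforts': array([ 1.03943315e-03, -5.69406009e+01, -5.00549912e+01, -2.48829483e-04,
        1.48976332e-02,  4.23762486e-06]), 'tool_pos': array([ 191.34617884, -568.08936345,  230.24163368]), 'tcp_rot': array([-1.79893439e+02, -8.96561358e-03,  1.86075198e+01]), 'ft_force': array([-0.35256777,  0.88057323,  0.60296522]), 'wrist_torque': array([-0.00712402,  0.02516484, -0.05554248]), 'grip_force': 0.0, 'finger_gap': 85.16346285973259}
side [[401.3046186    0.         291.92202182]
 [  0.         401.3046186  207.64876248]
 [  0.           0.           1.        ]] [[-0.92784901 -0.37291107  0.0057914 ]
 [-0.24360901  0.59422522 -0.76651878]
 [ 0.28240194 -0.71262453 -0.64219578]] [475.35068162 240.83269793 929.93715497]
top [[488.87630631   0.         275.35232206]
 [  0.         488.87630631 217.43247842]
 [  0.           0.           1.        ]] [[-0.00979655 -0.99981012  0.01684469]
 [-0.99678767  0.00842508 -0.07964524]
 [ 0.0794882  -0.01757082 -0.99668094]] [ -20.70015145  536.31989063 1572.84944214]
```

View pics/top0.png

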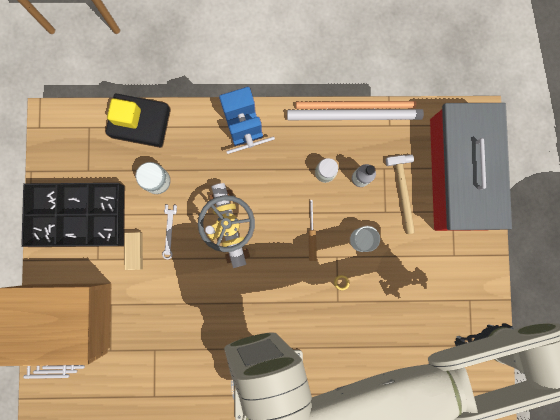

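View pics/side0.png

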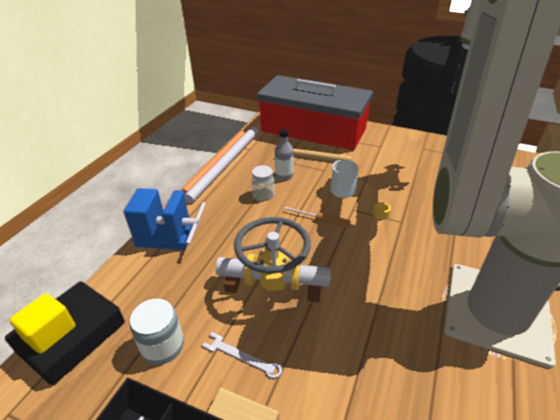

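The top view shows the wheel near (227,223) with the pin head near (211,230), and the cup at (365,239). The side view shows the wheel at (272,245). I'll zoom in on both.

```bash
cat > h.py <<'E'
import numpy as np
def ray(o,u,v):
    d=o["R"].T@np.linalg.inv(o["mtx"])@np.array([u,v,1.]); c=-o["R"].T@o["t"]; return c,d
def plane(o,u,v,z):
    c,d=ray(o,u,v); return c+d*(z-c[2])/d[2]
def proj(o,X):
    p=o["mtx"]@(o["R"]@np.array(X,float)+o["t"]); return p[:2]/p[2]
E
python3 - <<'E'
import pickle,cv2,numpy as np
from h import *
d=pickle.load(open("d0.pkl","rb"))
t=d["top"]["pixels"][170:275,180:280,::-1];s=d["side"]["pixels"][205:310,205:340,::-1]
a=cv2.resize(t,None,fx=4,fy=4,interpolation=2);b=cv2.resize(s,None,fx=3,fy=3,interpolation=2)
c=np.zeros((420,805,3),np.uint8);c[:420,:400]=a;c[:315,400:805]=b;cv2.imwrite("pics/c1.png",c[:,:800])
T=d["top"]
print("wheel",plane(T,227,223,145),"cup",plane(T,365,239,90),"pin",plane(T,211,230,200))
E
```

```text
wheel [510.73407663 121.83466304 145.        ] cup [ 460.79326209 -303.42240467   90.        ] pin [487.10226441 163.44641212 200.        ]
```

View pics/c1.png

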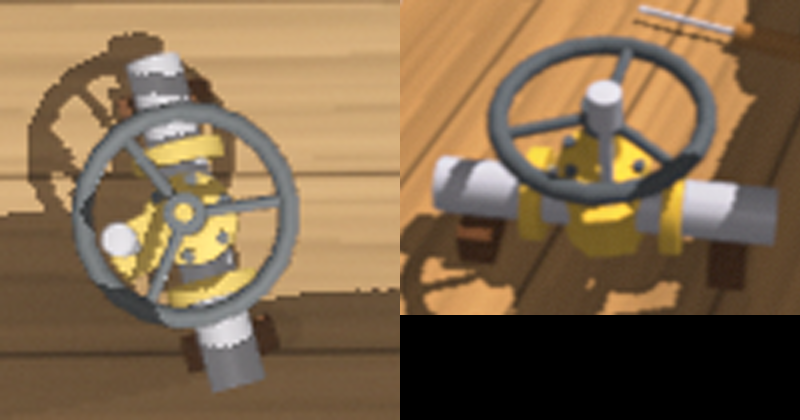

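```bash
cat >> h.py <<'E'
def tri(pairs):
    A=np.zeros((3,3));b=np.zeros(3)
    for o,u,v in pairs:
        c,d=ray(o,u,v);d/=np.linalg.norm(d);P=np.eye(3)-np.outer(d,d);A+=P;b+=P@c
    return np.linalg.solve(A,b)
E
python3 - <<'E'
import pickle,cv2,numpy as np
from h import *
d=pickle.load(open("d0.pkl","rb"));T,S=d["top"],d["side"]
print("head",tri([(T,209.5,230),(S,272.7,238)]))
hub=plane(T,225.75,223,160);print("hub",hub)
# rim outline extremes in top crop (outer): left 73 right 299 top 102 bottom 328
print("rim ctr",plane(T,180+186/4,170+215/4,145), plane(T,180+73/4,170+215/4,145)-plane(T,180+299/4,170+215/4,145))
# side rim ellipse outer: crop x 489-715, y 36-203
print("side rim",plane(S,205+(602-400)/3,205+119.5/3,145))
# cup: bright/gray mask around 365,239
for n,(u,v) in(("top",(365,239)),("side",(344,163))):
    print(n,plane(d[n],u,v,90))
E
```

```text
head [487.53643953 167.1116214  208.29575168]
hub [509.72876261 124.31864507 160.        ]
rim ctr [508.49192945 123.33662879 145.        ] [  1.46738225 169.22709891   0.        ]
side rim [508.25005327 128.68521022 145.        ]
top [ 460.79326209 -303.42240467   90.        ]
side [ 471.38662674 -327.91482798   90.        ]
```

```bash
cat >> h.py <<'E'
from scipy.spatial.transform import Rotation as Ro
def Rt(s): return Ro.from_euler('xyz',s["tcp_rot"],degrees=True).as_matrix()
def rel(s,X): return np.round(Rt(s).T@(np.array(X,float)-s["tool_pos"])/10,2)
E
python3 - <<'E'
from bench import sensors
from h import *
s=sensors.sense();print(rel(s,[430,-300,260]))
E
```

```text
[ 31.18 -17.8   -2.93]
```

Emit:
play_rows(
  motion=[
    [[3,-1.7,-0.6,0,0,0],[7,-4,-1.5,0,0,0],[11,-6.3,-2,0,0,0],[15,-8.6,-2.5,0,0,0],[18,-10.3,-2.9,0,0,0]],
  ],
  jaw=1,
  squeeze=60,
)

```text
time: 0.6
tool_pos: [330.5, -411.4, 260.3]
tcp_rot: [-180.0, -0.0, 18.7]
ft_force: [0.1, -0.8, -0.2]
finger_gap: 85.4
grip_force: 0.0
```

Emit:
play_rows(
  motion=[
    [[4,-2.3,0,0,0,0],[7.5,-4.3,0,0,0,0],[11,-6.2,0,0,0,0],[13.2,-7.5,0,0,0,0],[13.2,-7.5,0,0,0,0]],
  ],
)

```text
time: 1.1
tool_pos: [432.0, -297.7, 259.8]
tcp_rot: [-179.9, -0.0, 18.8]
ft_force: [-0.7, 0.2, -0.8]
finger_gap: 85.3
grip_force: 0.0
```

```bash
cat >> h.py <<'E'
def wcam(s,o):
    R=Rt(s);M=o["T_tool_cam"];Rc=R@M[:3,:3];c=R@M[:3,3]+s["tool_pos"]
    return dict(pixels=o["pixels"],mtx=o["mtx"],R=Rc.T,t=-Rc.T@c)
E
python3 - <<'E'
from bench import sensors,optics
from h import *
import cv2,pickle
s=sensors.sense();o=optics.snapshot("wrist");w=wcam(s,o);pickle.dump(w,open("w1.pkl","wb"))
cv2.imwrite("pics/w1.png",w["pixels"][:,:,::-1])
print(s["tool_pos"],s["tcp_rot"],o["T_tool_cam"],w["mtx"][0],"cup rim proj",proj(w,[461,-303,90]))
E
```

```text
[ 432.04311456 -297.66365435  259.84161024] [-1.79928611e+02 -2.70221092e-02  1.88303129e+01] [[ 3.68998171e-06 -9.49497344e-01 -3.13775070e-01  8.04366078e+01]
 [ 9.99999872e-01  1.62434104e-04 -4.79772881e-04  6.99140398e-01]
 [ 5.06510849e-04 -3.13775028e-01  9.49497222e-01 -1.42577507e+02]
 [ 0.00000000e+00  0.00000000e+00  0.00000000e+00  1.00000000e+00]] [365.97936901   0.         276.40862021] cup rim proj [292.81361274 157.62681662]
```

View pics/w1.png

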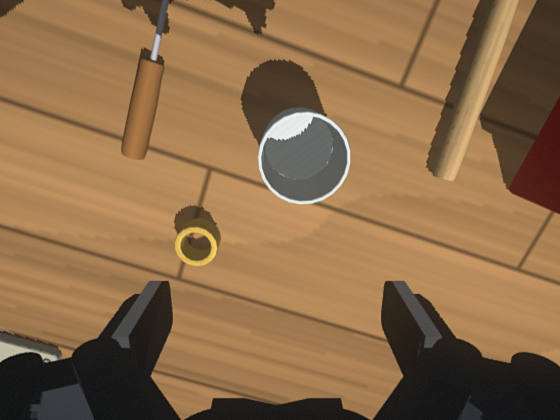

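The wrist view shows the cup rim centred at (304,156), about 91 px across, and clear of the screwdriver, collar and hammer.

```bash
python3 - <<'E'
from bench import sensors
from h import *
import pickle
w=pickle.load(open("w1.pkl","rb"));s=sensors.sense()
print("cup",plane(w,304.5,156.3,90),"dia",np.linalg.norm(plane(w,259,156,90)-plane(w,350,156,90)))
T=pickle.load(open("d0.pkl","rb"))["top"];print(proj(T,plane(w,304.5,156.3,90)))
print(rel(s,[455,140,265]))
E
```

```text
cup [ 465.30859504 -312.08823125   90.        ] dia 77.91031027348075
[367.73217833 237.52711121]
[ 16.41 -40.79  -0.49]
```

Emit:
play_rows(
  motion=[
    [[1.4,-3.5,-0.1,0,0,0],[3,-7.5,-0.2,0,0,0],[4.6,-11.5,-0.3,0,0,0],[6.3,-15.7,-0.4,0,0,0],[8,-19.9,-0.5,0,0,0]],
  ],
)

```text
time: 1.65
tool_pos: [442.1, -85.8, 265.2]
tcp_rot: [180.0, 0.0, 18.5]
ft_force: [1.1, -0.4, -1.6]
finger_gap: 85.0
grip_force: 0.0
```

Emit:
play_rows(
  motion=[
    [[1.7,-4.2,0,0,0,0],[3.4,-8.4,0,0,0,0],[5,-12.5,0,0,0,0],[6.6,-16.4,0,0,0,0],[8,-20,0,0,0,0]],
  ],
)

```text
time: 2.15
tool_pos: [454.6, 129.6, 265.2]
tcp_rot: [180.0, -0.0, 18.6]
ft_force: [0.3, 0.1, 0.1]
finger_gap: 85.6
grip_force: 0.0
```

Emit:
play_rows(
  motion=[
    [[0.4,-0.9,0,0,0,0],[0.4,-0.9,0,0,0,0],[0.4,-0.9,0,0,0,0]],
  ],
)

```text
time: 2.45
tool_pos: [455.7, 137.2, 265.1]
tcp_rot: [180.0, 0.0, 18.6]
ft_force: [0.6, 0.4, -0.2]
finger_gap: 85.3
grip_force: 0.0
```

```bash
python3 - <<'E'
from bench import sensors,optics
from h import *
import cv2,pickle
s=sensors.sense();o=optics.snapshot("wrist");w=wcam(s,o);pickle.dump(w,open("w2.pkl","wb"))
cv2.imwrite("pics/w2.png",w["pixels"][:,:,::-1])
print(s["tool_pos"],s["tcp_rot"],s["joint_pos"],"proj pin",proj(w,[487.5,167,215]),"stem",proj(w,[509,124.5,162]))
E
```

```text
[455.69044368 137.22677853 265.06367323] [1.79958861e+02 4.26108573e-02 1.85691856e+01] [ 1.06190252e+01 -1.27270392e+01  1.01348434e+02 -4.66513322e-02
  9.14151159e+01  8.20486870e+01] proj pin [241.37295296 170.58880256] stem [319.02100009 143.84049936]
```

View pics/w2.png

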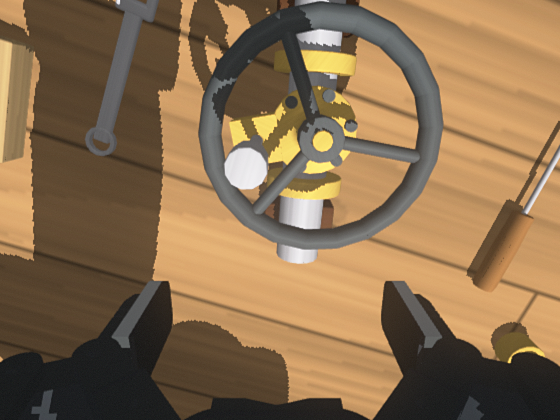

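The head top is at about (246,168), the stem tip at (322,141), and both are close to where I predicted.

```bash
python3 - <<'E'
from bench import sensors
from h import *
import pickle
w=pickle.load(open("w2.pkl","rb"));s=sensors.sense()
p=plane(w,246,168,215);a=plane(w,322,141,162);print(p,a,np.linalg.norm((p-a)[:2]))
c=plane(w,(199+442)/2,(1+250)/2,145);print("rim",c)
for u,v in((418,157),(258,212),(289,36)):
    q=plane(w,u,v,145)-a;print(np.degrees(np.arctan2(q[1],q[0])),np.hypot(*q[:2]))
p=(p+[487.5,167,0])/2
p[2]=182;print(p,rel(s,p))
E
```

```text
[489.62949578 165.06703601 215.        ] [511.38556685 123.28502733 162.        ] 47.10693024531243
rim [519.68080646 125.410082   145.        ]
-82.20549944316717 73.00704677277459
159.9796407452278 70.89824355169834
37.17116680328107 69.23424822299013
[488.56474789 166.03351801 182.        ] [ 4.04 -1.72  8.31]
```

Emit:
play_rows(
  motion=[
    [[2,-0.8,0,0,0,0],[4.0,-1.7,0.5,0,0,0],[4.0,-1.7,3.5,0,0,0],[4.0,-1.7,6.5,0,0,0],[4.0,-1.7,8.3,0,0,0]],
  ],
)

```text
time: 3.0
tool_pos: [487.4, 165.4, 179.7]
tcp_rot: [180.0, 0.2, 18.5]
ft_force: [0.2, -0.2, -0.4]
finger_gap: 85.4
grip_force: 0.0
```

Emit:
play_rows(
  motion=[
    [[0,0,0,0,0,0],[0,0,0,0,0,0],[0,0,0,0,0,0],[0,0,0,0,0,0],[0,0,0,0,0,0]],
  ],
  jaw=0.1,
  squeeze=50,
)

```text
time: 3.5
tool_pos: [489.2, 167.5, 184.1]
tcp_rot: [180.0, -0.2, 18.6]
ft_force: [-0.0, -0.7, 5.4]
finger_gap: 22.8
grip_force: 48.7
```

Emit:
play_rows(
  motion=[
    [[0,0,0,0,0,0],[0,0,0,0,0,0],[0,0,0,0,0,0]],
  ],
)

```text
time: 3.8
tool_pos: [489.2, 167.5, 184.1]
tcp_rot: [179.9, -0.2, 18.6]
ft_force: [-0.5, -1.2, 7.4]
finger_gap: 22.9
grip_force: 48.7
```

Emit:
play_rows(
  motion=[
    [[0,0,-0.5,0,0,0],[0,0,-1.2,0,0,0],[0,0,-2.2,0,0,0],[0,0,-3.2,0,0,0],[0,0,-4.2,0,0,0]],
  ],
)

```text
time: 4.3
tool_pos: [487.9, 167.8, 225.4]
tcp_rot: [-180.0, 0.0, 18.6]
ft_force: [0.9, 0.1, -1.6]
finger_gap: 22.4
grip_force: 49.2
```

Emit:
play_rows(
  motion=[
    [[0,0,-1.5,0,0,0],[0,0,-3,0,0,0],[0,0,-4.5,0,0,0],[0,0,-6.5,0,0,0],[0,0,-7.6,0,0,0]],
  ],
)

```text
time: 4.8
tool_pos: [488.7, 167.7, 303.1]
tcp_rot: [180.0, -0.2, 18.6]
ft_force: [0.1, -0.1, -2.2]
finger_gap: 22.8
grip_force: 49.2
```

```bash
python3 - <<'E'
from bench import sensors,optics
from h import *
import cv2
s=sensors.sense();o=optics.snapshot("side")
cv2.imwrite("pics/s2.png",cv2.resize(o["pixels"][120:320,180:380,::-1],None,fx=3,fy=3))
print(s["tool_pos"],s["tcp_rot"],s["finger_gap"],s["ft_force"])
print(rel(s,[465.5,-312,s["tool_pos"][2]]))
E
```

```text
[488.6981976  167.73273669 303.11931576] [ 1.79991941e+02 -1.60791339e-01  1.86130671e+01] 22.785785547178033 [ 0.08720485 -0.13117712 -2.2086242 ]
[-1.751e+01  4.472e+01 -4.000e-02]
```

View pics/s2.png

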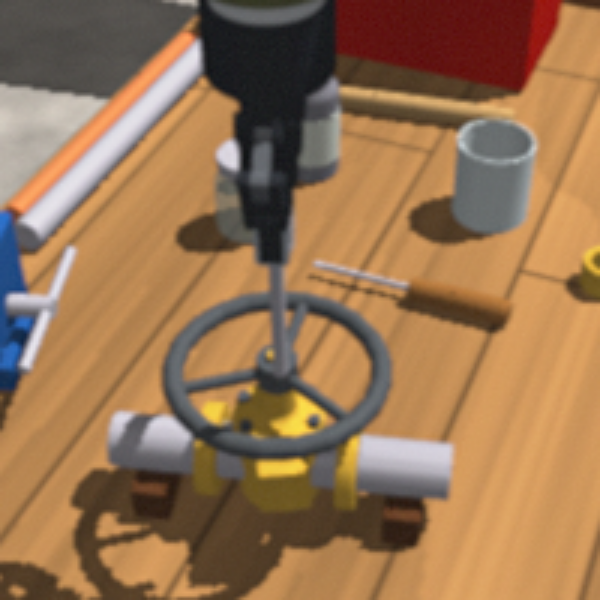

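The pin is held upright with its foot clear of the wheel. The cup rim in this view is at about (346,166) in full-image pixels. Next I carry the pin to the cup.

Emit:
play_rows(
  motion=[
    [[-0.8,2,0,0,0,0],[-2.1,5.4,0,0,0,0],[-3.7,9.4,0,0,0,0],[-5.3,13.5,0,0,0,0],[-7,17.8,0,0,0,0]],
  ],
)

```text
time: 5.35
tool_pos: [478.1, -24.8, 300.0]
tcp_rot: [-180.0, 0.0, 18.7]
ft_force: [1.0, -0.6, -1.2]
finger_gap: 22.5
grip_force: 49.3
```

Emit:
play_rows(
  motion=[
    [[-1.7,4.3,0,0,0,0],[-3.4,8.6,0,0,0,0],[-5,12.8,0,0,0,0],[-6.6,16.9,0,0,0,0],[-8,20.4,0,0,0,0]],
  ],
)

```text
time: 5.85
tool_pos: [467.2, -244.6, 299.9]
tcp_rot: [-180.0, 0.0, 18.6]
ft_force: [1.3, 0.2, -1.6]
finger_gap: 22.3
grip_force: 49.3
```

Emit:
play_rows(
  motion=[
    [[-1.2,3,0,0,0,0],[-2,5.2,0,0,0,0],[-2.5,6.4,0,0,0,0],[-2.5,6.5,0,0,0,0],[-2.5,6.5,0,0,0,0]],
  ],
)

```text
time: 6.35
tool_pos: [465.0, -311.3, 300.1]
tcp_rot: [-179.9, -0.0, 18.6]
ft_force: [0.7, 0.8, -1.7]
finger_gap: 22.3
grip_force: 49.3
```

```bash
python3 - <<'E'
from bench import sensors,optics
from h import *
import cv2,pickle
s=sensors.sense();o=optics.snapshot("side");t=optics.snapshot("top")
w=wcam(s,optics.snapshot("wrist"))
a=cv2.resize(o["pixels"][70:220,270:400,::-1],None,fx=3,fy=3)
b=w["pixels"][:,:,::-1][0:420,100:500]
c=np.zeros((450,790,3),np.uint8);c[:,:390]=a;c[:420,390:790]=b
cv2.imwrite("pics/s3.png",c)
print(s["tool_pos"],s["tcp_rot"],s["finger_gap"],s["ft_force"])
print("side cup rim",plane(o,345.7,166.7,90)); x=s["tool_pos"]
print("exp foot in side/wrist",proj(o,[x[0],x[1],x[2]-112]),proj(w,[x[0],x[1],x[2]-112]),"cup",proj(w,[465.5,-312,90]))
E
```

```text
[ 464.98879851 -311.27158551  300.0506782 ] [-1.79947844e+02 -8.05298257e-04  1.86137866e+01] 22.329824842856546 [ 0.67959487  0.80246213 -1.66974273]
side cup rim [ 460.9002802  -310.33021245   90.        ]
exp foot in side/wrist [347.53644235 138.05949458] [275.76571805 206.42422338] cup [276.9407893  176.14477025]
```

View pics/s3.png

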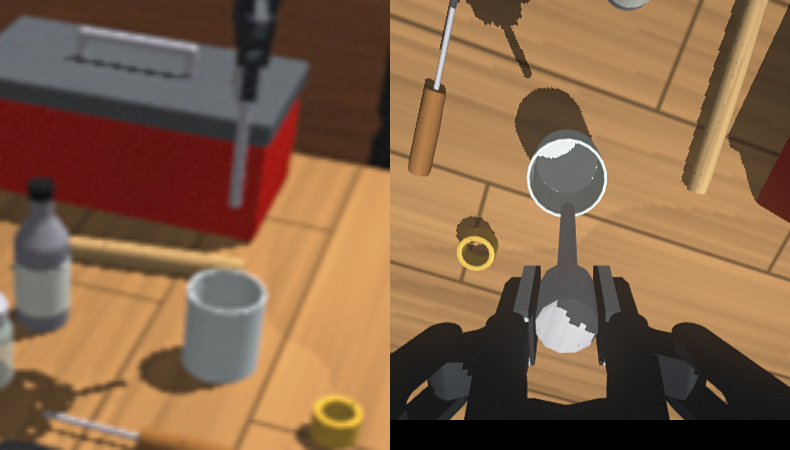

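Foot and cup are where I expected: foot at wrist (278,206), cup at (277,177). I'm lowering the pin.

Emit:
play_rows(
  motion=[
    [[0,0,2.5,0,0,0],[0,0,6,0,0,0],[0,0,9.5,0,0,0],[0,0,13,0,0,0],[0,0,16,0,0,0]],
  ],
)

```text
time: 7.0
tool_pos: [464.8, -310.5, 138.6]
tcp_rot: [-180.0, 0.0, 18.7]
ft_force: [0.4, -1.2, -1.4]
finger_gap: 22.5
grip_force: 49.4
```

Emit:
play_rows(
  motion=[
    [[0,0,0.6,0,0,0],[0,0,1.2,0,0,0],[0,0,1.7,0,0,0],[0,0,1.9,0,0,0],[0,0,1.9,0,0,0]],
  ],
)

```text
time: 7.5
tool_pos: [465.5, -312.4, 122.4]
tcp_rot: [179.9, -0.1, 18.6]
ft_force: [-0.4, 0.8, -1.5]
finger_gap: 22.7
grip_force: 49.4
```

Emit:
play_rows(
  motion=[
    [[0,0,0.1,0,0,0],[0,0,0.2,0,0,0],[0,0,0.2,0,0,0]],
  ],
)

```text
time: 7.8
tool_pos: [464.9, -312.0, 119.5]
tcp_rot: [180.0, -0.0, 18.6]
ft_force: [-0.9, 0.2, -2.6]
finger_gap: 22.6
grip_force: 49.4
```

Emit:
play_rows(
  motion=[
    [[0,0,0.1,0,0,0],[0,0,0.15,0,0,0],[0,0,0.15,0,0,0]],
  ],
)

```text
time: 8.1
tool_pos: [465.1, -312.1, 118.2]
tcp_rot: [180.0, -0.0, 18.6]
ft_force: [-0.8, -0.4, 1.1]
finger_gap: 22.0
grip_force: 49.7
```

Emit:
play_rows(
  motion=[
    [[0,0,0.1,0,0,0],[0,0,0.1,0,0,0],[0,0,0.1,0,0,0]],
  ],
)

```text
time: 8.4
tool_pos: [465.5, -312.3, 118.1]
tcp_rot: [179.9, -0.1, 18.6]
ft_force: [-1.0, 1.3, 7.5]
finger_gap: 22.4
grip_force: 50.3
```

Emit:
play_rows(
  motion=[
    [[0,0,0.1,0,0,0],[0,0,0.1,0,0,0],[0,0,0.1,0,0,0]],
  ],
)

```text
time: 8.7
tool_pos: [465.9, -312.5, 118.0]
tcp_rot: [179.9, -0.1, 18.6]
ft_force: [-1.5, 1.6, 11.9]
finger_gap: 22.5
grip_force: 50.9
```

On the floor. I ease off the pressure and release.

Emit:
play_rows(
  motion=[
    [[0,0,-0.15,0,0,0],[0,0,-0.2,0,0,0],[0,0,-0.2,0,0,0]],
  ],
)

```text
time: 9.0
tool_pos: [465.1, -312.2, 118.1]
tcp_rot: [180.0, -0.0, 18.6]
ft_force: [0.8, 1.4, 4.0]
finger_gap: 22.6
grip_force: 49.7
```

Emit:
play_rows(
  motion=[
    [[0,0,0,0,0,0],[0,0,0,0,0,0],[0,0,0,0,0,0],[0,0,0,0,0,0],[0,0,0,0,0,0]],
  ],
  jaw=0.7,
)

```text
time: 9.5
tool_pos: [464.8, -311.9, 117.6]
tcp_rot: [-180.0, 0.0, 18.6]
ft_force: [0.7, -0.1, 0.1]
finger_gap: 59.7
grip_force: 0.0
```

Emit:
play_rows(
  motion=[
    [[0,0,-0.5,0,0,0],[0,0,-2,0,0,0],[0,0,-5,0,0,0],[0,0,-9,0,0,0],[0,0,-12,0,0,0]],
  ],
)

```text
time: 10.0
tool_pos: [465.4, -312.3, 241.8]
tcp_rot: [179.9, -0.1, 18.6]
ft_force: [0.6, -1.5, 0.5]
finger_gap: 60.1
grip_force: 0.0
```

```bash
python3 - <<'E'
from bench import sensors,optics
from h import *
import cv2,pickle
s=sensors.sense();o=optics.snapshot("side")
w=wcam(s,optics.snapshot("wrist"))
a=cv2.resize(o["pixels"][70:220,270:400,::-1],None,fx=3,fy=3)
b=w["pixels"][:,:,::-1][0:420,100:500]
c=np.zeros((450,790,3),np.uint8);c[:,:390]=a;c[:420,390:790]=b
cv2.imwrite("pics/s4.png",c)
C=np.array([510.3,124]);f=np.radians(-24);g=C+45*np.array([np.cos(f),np.sin(f)])
print(s["tool_pos"],s["tcp_rot"],g,rel(s,[*g,s["tool_pos"][2]]))
E
```

```text
[ 465.36919184 -312.34341702  241.82251961] [ 1.79852176e+02 -9.57738223e-02  1.86104006e+01] [551.40954559 105.69685106] [ 21.5  -36.87  -0.06]
```

View pics/s4.png

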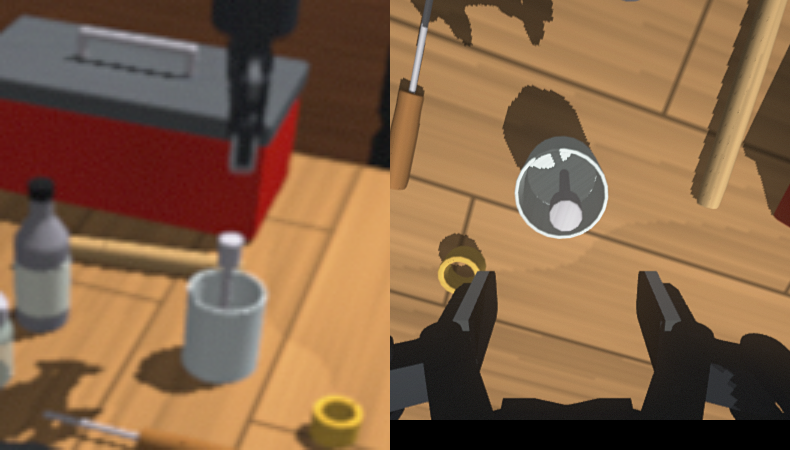

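The pin stands upright in the cup: head at (230,240) in the side crop and (566,215) in the wrist crop. Next is the wheel opening.

Emit:
play_rows(
  motion=[
    [[1.5,-2.5,0,0,0,0],[3.6,-6.2,0,0,0,0],[6,-10.3,0,0,0,0],[8.4,-14.4,0,0,0,0],[10.8,-18.5,0,0,0,0]],
  ],
  jaw=0,
  squeeze=40,
)

```text
time: 10.6
tool_pos: [508.2, -100.5, 238.4]
tcp_rot: [180.0, -0.0, 18.6]
ft_force: [1.8, -0.3, 0.0]
finger_gap: 0.2
grip_force: 0.0
```

Emit:
play_rows(
  motion=[
    [[2.4,-4.1,0,0,0,0],[4.8,-8.2,0,0,0,0],[7.2,-12.3,0,0,0,0],[9.2,-15.8,0,0,0,0],[10.7,-18.4,0,0,0,0]],
  ],
)

```text
time: 11.1
tool_pos: [550.8, 109.1, 238.3]
tcp_rot: [-180.0, -0.0, 18.7]
ft_force: [-0.3, -0.7, -0.0]
finger_gap: 0.1
grip_force: 0.0
```

Emit:
play_rows(
  motion=[
    [[0,0,0,0,0,0],[0,0,0,0,0,0]],
  ],
)

```text
time: 11.3
tool_pos: [550.7, 106.8, 238.0]
tcp_rot: [180.0, 0.0, 18.7]
ft_force: [-0.9, -0.2, -0.1]
finger_gap: -0.2
grip_force: 0.0
```

```bash
python3 - <<'E'
from bench import sensors,optics
from h import *
import cv2,pickle
s=sensors.sense();w=wcam(s,optics.snapshot("wrist"))
cv2.imwrite("pics/w5.png",w["pixels"][:,:,::-1])
pickle.dump(w,open("w5.pkl","wb"))
x=s["tool_pos"];print(x,s["tcp_rot"],s["joint_pos"],"tip lands",proj(w,[x[0],x[1],145]))
E
```

```text
[550.71571352 106.84055062 238.01293574] [1.79982942e+02 1.27763929e-02 1.87116045e+01] [ 5.75532544e+00  1.28978671e+00  9.10658252e+01 -1.95044939e-02
  8.76530148e+01  7.70445193e+01] tip lands [275.51451428 214.80417424]
```

View pics/w5.png

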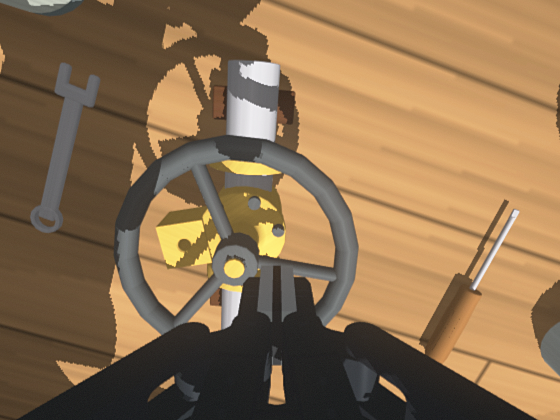

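The tip will land at (275,215), inside the opening between two spokes. I'll go down and generate the arc table.

Emit:
play_rows(
  motion=[
    [[0,0,1.5,0,0,0],[0,0,4,0,0,0],[0,0,6.5,0,0,0],[0,0,9,0,0,0],[0,0,10.6,0,0,0]],
  ],
)

```text
time: 11.85
tool_pos: [549.3, 104.9, 128.6]
tcp_rot: [-180.0, 0.2, 18.5]
ft_force: [0.2, -0.3, 0.1]
finger_gap: 0.0
grip_force: 0.0
```

Emit:
play_rows(
  motion=[
    [[0,0,0,0,0,0],[0,0,0,0,0,0]],
  ],
)

```text
time: 12.05
tool_pos: [550.9, 105.8, 132.0]
tcp_rot: [-180.0, 0.0, 18.6]
ft_force: [0.3, 0.9, 0.8]
finger_gap: -0.0
grip_force: 0.0
```

```bash
python3 - <<'E'
from bench import sensors
from h import *
import pickle
w=pickle.load(open("w5.pkl","rb"));a=plane(w,234,268,162);print("hub",a)
s=sensors.sense();print(s["tool_pos"],s["tcp_rot"],s["ft_force"],s["joint_pos"])
C=np.array([510.3,124.0])
def P(t): return np.array([*(C+45*np.array([np.cos(np.radians(t)),np.sin(np.radians(t))])),s["tool_pos"][2]])
R=Rt(s)
print("to -24..8",[list(rel(s,P(t))[:2]) for t in(-18,-12,-6,0,6)])
for t in range(6,170,4):print(t,t+4,list(np.round(R.T@(P(t+2)-P(t))/10,2)[:2]),list(np.round(R.T@(P(t+4)-P(t))/10,2)[:2]))
E
```

```text
hub [512.08725361 122.79996612 162.        ]
[550.89641731 105.81948021 131.96979355] [-1.79998500e+02  1.40003903e-02  1.85620361e+01] [0.29177906 0.92908365 0.75439074] [ 5.63764309e+00  5.42190145e+00  9.80444270e+01 -1.71638194e-03
  7.65476528e+01  7.70760066e+01]
to -24..8 [[np.float64(0.34), np.float64(-0.34)], [np.float64(0.61), np.float64(-0.73)], [np.float64(0.82), np.float64(-1.15)], [np.float64(1.0), np.float64(-1.58)], [np.float64(1.12), np.float64(-2.04)]]
6 10 [np.float64(0.03), np.float64(-0.15)] [np.float64(0.06), np.float64(-0.31)]
10 14 [np.float64(0.02), np.float64(-0.16)] [np.float64(0.04), np.float64(-0.31)]
14 18 [np.float64(0.01), np.float64(-0.16)] [np.float64(0.01), np.float64(-0.31)]
18 22 [np.float64(-0.0), np.float64(-0.16)] [np.float64(-0.01), np.float64(-0.31)]
22 26 [np.float64(-0.01), np.float64(-0.16)] [np.float64(-0.03), np.float64(-0.31)]
26 30 [np.float64(-0.02), np.float64(-0.16)] [np.float64(-0.05), np.float64(-0.31)]
30 34 [np.float64(-0.03), np.float64(-0.15)] [np.float64(-0.07), np.float64(-0.31)]
34 38 [np.float64(-0.04), np.float64(-0.15)] 
[... 2100 characters left out ...]
loat64(-0.28), np.float64(0.14)]
138 142 [np.float64(-0.14), np.float64(0.08)] [np.float64(-0.27), np.float64(0.16)]
142 146 [np.float64(-0.13), np.float64(0.09)] [np.float64(-0.26), np.float64(0.18)]
146 150 [np.float64(-0.12), np.float64(0.1)] [np.float64(-0.24), np.float64(0.2)]
150 154 [np.float64(-0.12), np.float64(0.11)] [np.float64(-0.23), np.float64(0.22)]
154 158 [np.float64(-0.11), np.float64(0.11)] [np.float64(-0.21), np.float64(0.23)]
158 162 [np.float64(-0.1), np.float64(0.12)] [np.float64(-0.2), np.float64(0.25)]
162 166 [np.float64(-0.09), np.float64(0.13)] [np.float64(-0.18), np.float64(0.26)]
166 170 [np.float64(-0.08), np.float64(0.13)] [np.float64(-0.16), np.float64(0.27)]
```

Emit:
play_rows(
  motion=[
    [[0.34,-0.34,0,0,0,0],[0.61,-0.73,0,0,0,0],[0.82,-1.15,0,0,0,0],[1.0,-1.58,0,0,0,0],[1.12,-2.04,0,0,0,0]],
  ],
)

```text
time: 12.55
tool_pos: [555.2, 129.9, 132.0]
tcp_rot: [180.0, -0.0, 18.6]
ft_force: [0.2, -1.2, -0.4]
finger_gap: -0.0
grip_force: 0.0
```

Emit:
play_rows(
  motion=[
    [[0.04,-0.24,0,0,0,0],[0.08,-0.47,0,0,0,0],[0.1,-0.7,0,0,0,0],[0.11,-0.93,0,0,0,0]],
  ],
)

```text
time: 12.95
tool_pos: [553.0, 138.4, 131.7]
tcp_rot: [180.0, 0.0, 18.6]
ft_force: [0.5, -0.5, 0.4]
finger_gap: -0.0
grip_force: 0.4
```

Emit:
play_rows(
  motion=[
    [[0,-0.16,0,0,0,0],[-0.01,-0.31,0,0,0,0]],
  ],
)

```text
time: 13.15
tool_pos: [551.9, 141.4, 131.8]
tcp_rot: [180.0, 0.0, 18.6]
ft_force: [-0.5, -1.2, 0.1]
finger_gap: -0.1
grip_force: 0.4
```

Emit:
play_rows(
  motion=[
    [[-0.01,-0.16,0,0,0,0],[-0.03,-0.31,0,0,0,0]],
  ],
)

```text
time: 13.35
tool_pos: [550.7, 144.3, 131.8]
tcp_rot: [-180.0, 0.0, 18.6]
ft_force: [-0.3, -1.4, 0.7]
finger_gap: -0.1
grip_force: 0.3
```

Emit:
play_rows(
  motion=[
    [[-0.02,-0.16,0,0,0,0],[-0.05,-0.31,0,0,0,0]],
  ],
)

```text
time: 13.55
tool_pos: [549.2, 147.1, 131.8]
tcp_rot: [-180.0, -0.0, 18.6]
ft_force: [0.2, -1.3, 0.1]
finger_gap: -0.1
grip_force: 0.3
```

Emit:
play_rows(
  motion=[
    [[-0.03,-0.15,0,0,0,0],[-0.07,-0.31,0,0,0,0]],
  ],
)

```text
time: 13.75
tool_pos: [547.6, 149.8, 131.9]
tcp_rot: [180.0, -0.0, 18.6]
ft_force: [0.5, -0.5, -0.2]
finger_gap: 0.1
grip_force: 0.3
```

Emit:
play_rows(
  motion=[
    [[-0.04,-0.15,0,0,0,0],[-0.09,-0.3,0,0,0,0]],
  ],
)

```text
time: 13.95
tool_pos: [545.8, 152.3, 131.8]
tcp_rot: [180.0, -0.0, 18.6]
ft_force: [0.2, -0.5, 0.3]
finger_gap: -0.3
grip_force: 0.3
```

Emit:
play_rows(
  motion=[
    [[-0.05,-0.15,0,0,0,0],[-0.11,-0.29,0,0,0,0]],
  ],
)

```text
time: 14.15
tool_pos: [543.7, 154.7, 131.8]
tcp_rot: [-180.0, -0.0, 18.6]
ft_force: [0.2, -0.6, 0.5]
finger_gap: -0.2
grip_force: 0.3
```

Emit:
play_rows(
  motion=[
    [[-0.06,-0.14,0,0,0,0],[-0.13,-0.28,0,0,0,0]],
  ],
)

```text
time: 14.35
tool_pos: [541.6, 157.0, 131.8]
tcp_rot: [180.0, -0.0, 18.6]
ft_force: [0.1, -0.6, 0.9]
finger_gap: 0.4
grip_force: 0.3
```

Emit:
play_rows(
  motion=[
    [[-0.07,-0.14,0,0,0,0],[-0.15,-0.27,0,0,0,0]],
  ],
)

```text
time: 14.55
tool_pos: [539.4, 159.0, 131.8]
tcp_rot: [-180.0, -0.0, 18.6]
ft_force: [0.8, -1.1, -0.4]
finger_gap: -0.5
grip_force: 0.3
```

Emit:
play_rows(
  motion=[
    [[-0.08,-0.13,0,0,0,0],[-0.17,-0.26,0,0,0,0]],
  ],
)

```text
time: 14.75
tool_pos: [536.9, 160.9, 131.8]
tcp_rot: [180.0, -0.0, 18.6]
ft_force: [-0.1, -0.1, 0.8]
finger_gap: 0.1
grip_force: 0.3
```

Emit:
play_rows(
  motion=[
    [[-0.09,-0.13,0,0,0,0],[-0.19,-0.25,0,0,0,0]],
  ],
)

```text
time: 14.95
tool_pos: [534.3, 162.7, 131.8]
tcp_rot: [180.0, -0.0, 18.6]
ft_force: [0.4, -1.0, 0.4]
finger_gap: 0.1
grip_force: 0.3
```

Emit:
play_rows(
  motion=[
    [[-0.1,-0.12,0,0,0,0],[-0.21,-0.24,0,0,0,0]],
  ],
)

```text
time: 15.15
tool_pos: [531.5, 164.3, 131.8]
tcp_rot: [-180.0, -0.0, 18.6]
ft_force: [1.3, -0.1, -0.3]
finger_gap: -0.0
grip_force: 0.3
```

Emit:
play_rows(
  motion=[
    [[-0.11,-0.11,0,0,0,0],[-0.22,-0.22,0,0,0,0]],
  ],
)

```text
time: 15.35
tool_pos: [528.7, 165.7, 131.8]
tcp_rot: [-180.0, -0.0, 18.6]
ft_force: [0.3, -0.0, -0.7]
finger_gap: -0.2
grip_force: 0.3
```

Emit:
play_rows(
  motion=[
    [[-0.12,-0.1,0,0,0,0],[-0.24,-0.2,0,0,0,0]],
  ],
)

```text
time: 15.55
tool_pos: [525.8, 166.8, 131.8]
tcp_rot: [-180.0, -0.0, 18.6]
ft_force: [-0.2, -1.2, -0.0]
finger_gap: 0.2
grip_force: 0.3
```

Emit:
play_rows(
  motion=[
    [[-0.12,-0.1,0,0,0,0],[-0.25,-0.19,0,0,0,0]],
  ],
)

```text
time: 15.75
tool_pos: [522.8, 167.8, 131.8]
tcp_rot: [180.0, -0.0, 18.6]
ft_force: [0.8, -0.7, -0.4]
finger_gap: -0.3
grip_force: 0.3
```

Emit:
play_rows(
  motion=[
    [[-0.13,-0.09,0,0,0,0],[-0.26,-0.17,0,0,0,0]],
  ],
)

```text
time: 15.95
tool_pos: [519.8, 168.6, 131.8]
tcp_rot: [-180.0, -0.0, 18.6]
ft_force: [0.3, -0.8, 0.4]
finger_gap: -0.1
grip_force: 0.3
```

Emit:
play_rows(
  motion=[
    [[-0.14,-0.08,0,0,0,0],[-0.28,-0.15,0,0,0,0]],
  ],
)

```text
time: 16.15
tool_pos: [516.7, 169.1, 131.8]
tcp_rot: [-180.0, -0.0, 18.6]
ft_force: [1.0, -0.6, -0.3]
finger_gap: -0.3
grip_force: 0.3
```

Emit:
play_rows(
  motion=[
    [[-0.14,-0.07,0,0,0,0],[-0.29,-0.13,0,0,0,0]],
  ],
)

```text
time: 16.35
tool_pos: [513.5, 169.4, 131.8]
tcp_rot: [-180.0, -0.0, 18.6]
ft_force: [1.6, -0.5, -0.8]
finger_gap: -0.2
grip_force: 0.3
```

Emit:
play_rows(
  motion=[
    [[-0.15,-0.06,0,0,0,0],[-0.29,-0.11,0,0,0,0]],
  ],
)

```text
time: 16.55
tool_pos: [510.4, 169.5, 131.8]
tcp_rot: [-180.0, -0.0, 18.6]
ft_force: [1.0, -0.9, 1.2]
finger_gap: -0.2
grip_force: 0.4
```

Emit:
play_rows(
  motion=[
    [[-0.15,-0.05,0,0,0,0],[-0.3,-0.09,0,0,0,0]],
  ],
)

```text
time: 16.75
tool_pos: [507.3, 169.4, 131.8]
tcp_rot: [180.0, -0.0, 18.6]
ft_force: [1.6, -0.4, -0.9]
finger_gap: 0.1
grip_force: 0.4
```

Emit:
play_rows(
  motion=[
    [[-0.15,-0.04,0,0,0,0],[-0.31,-0.07,0,0,0,0]],
  ],
)

```text
time: 16.95
tool_pos: [504.1, 169.0, 131.8]
tcp_rot: [-180.0, -0.0, 18.6]
ft_force: [0.4, -0.1, 0.1]
finger_gap: 0.1
grip_force: 0.4
```

Emit:
play_rows(
  motion=[
    [[-0.15,-0.03,0,0,0,0],[-0.31,-0.05,0,0,0,0]],
  ],
)

```text
time: 17.15
tool_pos: [501.4, 168.5, 131.9]
tcp_rot: [180.0, -0.0, 18.6]
ft_force: [6.1, 0.9, -0.0]
finger_gap: -0.0
grip_force: 2.6
```

Emit:
play_rows(
  motion=[
    [[-0.16,-0.02,0,0,0,0],[-0.31,-0.02,0,0,0,0]],
  ],
)

```text
time: 17.35
tool_pos: [500.3, 168.0, 132.6]
tcp_rot: [180.0, -0.3, 18.6]
ft_force: [12.2, 2.1, -5.0]
finger_gap: 0.2
grip_force: 5.4
```

Emit:
play_rows(
  motion=[
    [[-0.16,0,0,0,0,0],[-0.31,0,0,0,0,0]],
  ],
)

```text
time: 17.55
tool_pos: [497.5, 167.1, 132.7]
tcp_rot: [180.0, -0.3, 18.6]
ft_force: [12.4, 2.1, -4.6]
finger_gap: 0.2
grip_force: 5.3
```

Emit:
play_rows(
  motion=[
    [[-0.16,0.01,0,0,0,0],[-0.31,0.02,0,0,0,0]],
  ],
)

```text
time: 17.75
tool_pos: [494.8, 166.1, 133.0]
tcp_rot: [180.0, -0.4, 18.6]
ft_force: [11.7, 1.8, -3.0]
finger_gap: -0.3
grip_force: 5.3
```

The play ends and driving starts at commanded angle ≈ 105°, measured TCP ≈ (500.8, 168.2) under load. One full turn later, the same loaded TCP position should come back at commanded 465°.

```bash
python3 - <<'E'
import numpy as np
y=18.6
f=lambda t:4.5*np.array([np.cos(np.radians(t-y)),-np.sin(np.radians(t-y))])
for t in range(114,450,25):
    print(t,[[*map(float,np.round(f(t+5*k)-f(t),2)),0,0,0,0] for k in range(1,6)])
E
```

```text
114 [[-0.39, 0.05, 0, 0, 0, 0], [-0.77, 0.14, 0, 0, 0, 0], [-1.15, 0.26, 0, 0, 0, 0], [-1.51, 0.42, 0, 0, 0, 0], [-1.85, 0.6, 0, 0, 0, 0]]
139 [[-0.33, 0.21, 0, 0, 0, 0], [-0.64, 0.45, 0, 0, 0, 0], [-0.93, 0.72, 0, 0, 0, 0], [-1.19, 1.01, 0, 0, 0, 0], [-1.43, 1.33, 0, 0, 0, 0]]
164 [[-0.21, 0.33, 0, 0, 0, 0], [-0.39, 0.68, 0, 0, 0, 0], [-0.54, 1.05, 0, 0, 0, 0], [-0.65, 1.42, 0, 0, 0, 0], [-0.73, 1.8, 0, 0, 0, 0]]
189 [[-0.05, 0.39, 0, 0, 0, 0], [-0.06, 0.78, 0, 0, 0, 0], [-0.04, 1.17, 0, 0, 0, 0], [0.01, 1.56, 0, 0, 0, 0], [0.1, 1.95, 0, 0, 0, 0]]
214 [[0.12, 0.37, 0, 0, 0, 0], [0.27, 0.74, 0, 0, 0, 0], [0.46, 1.08, 0, 0, 0, 0], [0.67, 1.41, 0, 0, 0, 0], [0.91, 1.72, 0, 0, 0, 0]]
239 [[0.27, 0.29, 0, 0, 0, 0], [0.56, 0.55, 0, 0, 0, 0], [0.87, 0.79, 0, 0, 0, 0], [1.2, 1.0, 0, 0, 0, 0], [1.55, 1.18, 0, 0, 0, 0]]
264 [[0.36, 0.15, 0, 0, 0, 0], [0.74, 0.26, 0, 0, 0, 0], [1.12, 0.35, 0, 0, 0, 0], [1.51, 0.39, 0, 0, 0, 0], [1.9, 0.41, 0, 0, 0, 0]]
289 [[0.39, -0.02, 0, 0, 0, 0], [0.78, -0.07, 0, 0, 0, 0], [1.16, -0.16, 0, 0, 0, 0], [1.54, -0.28, 0, 0, 0, 0], [1.9, -0.43, 0, 0, 0, 0]]
314 [[0.35, -0.18, 0, 0, 0, 0], [0.68, -0.4, 0, 0, 0, 0], [0.99, -0.64, 0, 0, 0, 0], [1.27, -0.91, 0, 0, 0, 0], [1.54, -1.2, 0, 0, 0, 0]]
339 [[0.24, -0.31, 0, 0, 0, 0], [0.45, -0.65, 0, 0, 0, 0], [0.62, -1.0, 0, 0, 0, 0], [0.77, -1.36, 0, 0, 0, 0], [0.89, -1.73, 0, 0, 0, 0]]
364 [[0.08, -0.38, 0, 0, 0, 0], [0.13, -0.77, 0, 0, 0, 0], [0.15, -1.17, 0, 0, 0, 0], [0.13, -1.56, 0, 0, 0, 0], [0.07, -1.95, 0, 0, 0, 0]]
389 [[-0.09, -0.38, 0, 0, 0, 0], [-0.21, -0.76, 0, 0, 0, 0], [-0.36, -1.12, 0, 0, 0, 0], [-0.54, -1.46, 0, 0, 0, 0], [-0.76, -1.79, 0, 0, 0, 0]]
414 [[-0.24, -0.31, 0, 0, 0, 0], [-0.51, -0.6, 0, 0, 0, 0], [-0.8, -0.86, 0, 0, 0, 0], [-1.11, -1.1, 0, 0, 0, 0], [-1.45, -1.31, 0, 0, 0, 0]]
439 [[-0.35, -0.18, 0, 0, 0, 0], [-0.71, -0.33, 0, 0, 0, 0], [-1.09, -0.44, 0, 0, 0, 0], [-1.47, -0.52, 0, 0, 0, 0], [-1.86, -0.57, 0, 0, 0, 0]]
```

Emit:
play_rows(
  motion=[
    [[-0.39,0.05,0,0,0,0],[-0.77,0.14,0,0,0,0],[-1.15,0.26,0,0,0,0],[-1.51,0.42,0,0,0,0],[-1.85,0.6,0,0,0,0]],
  ],
)

```text
time: 18.25
tool_pos: [479.6, 155.7, 133.9]
tcp_rot: [-179.9, -0.5, 18.6]
ft_force: [9.5, 9.2, 0.6]
finger_gap: 0.1
grip_force: 6.3
```

Emit:
play_rows(
  motion=[
    [[-0.33,0.21,0,0,0,0],[-0.64,0.45,0,0,0,0],[-0.93,0.72,0,0,0,0],[-1.19,1.01,0,0,0,0],[-1.43,1.33,0,0,0,0]],
  ],
)

```text
time: 18.75
tool_pos: [469.5, 139.1, 133.8]
tcp_rot: [-179.9, -0.4, 18.7]
ft_force: [6.5, 10.2, 3.5]
finger_gap: -0.1
grip_force: 5.6
```

Emit:
play_rows(
  motion=[
    [[-0.21,0.33,0,0,0,0],[-0.39,0.68,0,0,0,0],[-0.54,1.05,0,0,0,0],[-0.65,1.42,0,0,0,0],[-0.73,1.8,0,0,0,0]],
  ],
)

```text
time: 19.25
tool_pos: [467.1, 120.1, 133.3]
tcp_rot: [-179.8, -0.2, 18.7]
ft_force: [1.3, 13.3, 4.6]
finger_gap: -0.1
grip_force: 6.0
```

Emit:
play_rows(
  motion=[
    [[-0.05,0.39,0,0,0,0],[-0.06,0.78,0,0,0,0],[-0.04,1.17,0,0,0,0],[0.01,1.56,0,0,0,0],[0.1,1.95,0,0,0,0]],
  ],
)

```text
time: 19.75
tool_pos: [472.5, 101.4, 132.0]
tcp_rot: [-179.8, 0.0, 18.7]
ft_force: [-3.8, 11.2, 2.2]
finger_gap: -0.2
grip_force: 5.2
```

Emit:
play_rows(
  motion=[
    [[0.12,0.37,0,0,0,0],[0.27,0.74,0,0,0,0],[0.46,1.08,0,0,0,0],[0.67,1.41,0,0,0,0],[0.91,1.72,0,0,0,0]],
  ],
)

```text
time: 20.25
tool_pos: [485.4, 87.6, 131.0]
tcp_rot: [-179.7, 0.2, 18.7]
ft_force: [-7.9, 8.9, 1.3]
finger_gap: -0.2
grip_force: 4.9
```

Emit:
play_rows(
  motion=[
    [[0.27,0.29,0,0,0,0],[0.56,0.55,0,0,0,0],[0.87,0.79,0,0,0,0],[1.2,1.0,0,0,0,0],[1.55,1.18,0,0,0,0]],
  ],
)

```text
time: 20.75
tool_pos: [502.5, 80.8, 129.8]
tcp_rot: [-179.8, 0.4, 18.7]
ft_force: [-11.8, 5.5, -0.0]
finger_gap: -0.0
grip_force: 5.1
```

```bash
python3 - <<'E'
from bench import sensors
s=sensors.sense();print(s["tool_pos"],s["ft_force"],s["joint_pos"])
E
```

```text
[502.4526565   80.7770786  129.83279512] [-11.84832318   5.549434    -0.0202367 ] [  3.27043079  -2.07382111 105.92993867   0.12612734  76.60641115
  74.58723711]
```

Following cleanly. I continue to 439°.

Emit:
play_rows(
  motion=[
    [[0.36,0.15,0,0,0,0],[0.74,0.26,0,0,0,0],[1.12,0.35,0,0,0,0],[1.51,0.39,0,0,0,0],[1.9,0.41,0,0,0,0]],
  ],
)

```text
time: 21.25
tool_pos: [521.1, 82.1, 129.6]
tcp_rot: [-179.8, 0.5, 18.6]
ft_force: [-15.7, 2.7, 2.2]
finger_gap: -0.0
grip_force: 5.8
```

Emit:
play_rows(
  motion=[
    [[0.39,-0.02,0,0,0,0],[0.78,-0.07,0,0,0,0],[1.16,-0.16,0,0,0,0],[1.54,-0.28,0,0,0,0],[1.9,-0.43,0,0,0,0]],
  ],
)

```text
time: 21.75
tool_pos: [537.9, 90.7, 129.7]
tcp_rot: [-180.0, 0.6, 18.6]
ft_force: [-10.6, -8.6, 3.0]
finger_gap: -0.1
grip_force: 6.7
```

Emit:
play_rows(
  motion=[
    [[0.35,-0.18,0,0,0,0],[0.68,-0.4,0,0,0,0],[0.99,-0.64,0,0,0,0],[1.27,-0.91,0,0,0,0],[1.54,-1.2,0,0,0,0]],
  ],
)

```text
time: 22.25
tool_pos: [550.3, 105.9, 130.3]
tcp_rot: [179.9, 0.4, 18.6]
ft_force: [-5.5, -10.9, 0.0]
finger_gap: -0.4
grip_force: 5.7
```

Emit:
play_rows(
  motion=[
    [[0.24,-0.31,0,0,0,0],[0.45,-0.65,0,0,0,0],[0.62,-1.0,0,0,0,0],[0.77,-1.36,0,0,0,0],[0.89,-1.73,0,0,0,0]],
  ],
)

```text
time: 22.75
tool_pos: [554.5, 124.4, 130.8]
tcp_rot: [179.8, 0.3, 18.6]
ft_force: [-1.1, -14.7, -0.1]
finger_gap: -0.3
grip_force: 6.3
```

Emit:
play_rows(
  motion=[
    [[0.08,-0.38,0,0,0,0],[0.13,-0.77,0,0,0,0],[0.15,-1.17,0,0,0,0],[0.13,-1.56,0,0,0,0],[0.07,-1.95,0,0,0,0]],
  ],
)

```text
time: 23.25
tool_pos: [550.2, 143.4, 131.2]
tcp_rot: [179.8, 0.1, 18.5]
ft_force: [4.5, -11.6, -2.6]
finger_gap: -0.1
grip_force: 5.4
```

Emit:
play_rows(
  motion=[
    [[-0.09,-0.38,0,0,0,0],[-0.21,-0.76,0,0,0,0],[-0.36,-1.12,0,0,0,0],[-0.54,-1.46,0,0,0,0],[-0.76,-1.79,0,0,0,0]],
  ],
)

```text
time: 23.75
tool_pos: [538.3, 158.8, 131.8]
tcp_rot: [179.8, -0.1, 18.6]
ft_force: [7.2, -9.1, -2.5]
finger_gap: 0.2
grip_force: 4.9
```

Emit:
play_rows(
  motion=[
    [[-0.24,-0.31,0,0,0,0],[-0.51,-0.6,0,0,0,0],[-0.8,-0.86,0,0,0,0],[-1.11,-1.1,0,0,0,0],[-1.45,-1.31,0,0,0,0]],
  ],
)

```text
time: 24.25
tool_pos: [521.1, 167.4, 132.2]
tcp_rot: [179.9, -0.2, 18.6]
ft_force: [10.7, -3.6, -4.1]
finger_gap: -0.0
grip_force: 5.1
```

```bash
python3 - <<'E'
from bench import sensors
import numpy as np
s=sensors.sense();p=s["tool_pos"];print(p,s["ft_force"],s["joint_pos"],np.degrees(np.arctan2(p[1]-124,p[0]-510.3)))
y=18.6
f=lambda t:4.5*np.array([np.cos(np.radians(t-y)),-np.sin(np.radians(t-y))])
for a,b in((439,449),(449,459),(459,462),(462,465),(465,467)):
    print(a,b,*[np.round(f(a+k*(b-a)/5)-f(a),2).tolist() for k in range(1,6)])
E
```

```text
[521.05095297 167.43601822 132.22269053] [10.71185328 -3.59106647 -4.06468319] [ 12.53051738   3.10782982 100.45251274  -0.12924682  76.21572591
  83.99740425] 76.09797995985133
439 449 [-0.14, -0.08] [-0.28, -0.15] [-0.42, -0.21] [-0.57, -0.27] [-0.71, -0.33]
449 459 [-0.15, -0.05] [-0.3, -0.09] [-0.45, -0.13] [-0.6, -0.17] [-0.76, -0.2]
459 462 [-0.05, -0.01] [-0.09, -0.01] [-0.14, -0.02] [-0.19, -0.03] [-0.23, -0.03]
462 465 [-0.05, -0.01] [-0.09, -0.01] [-0.14, -0.01] [-0.19, -0.02] [-0.23, -0.02]
465 467 [-0.03, -0.0] [-0.06, -0.0] [-0.09, -0.0] [-0.13, -0.01] [-0.16, -0.01]
```

Emit:
play_rows(
  motion=[
    [[-0.14,-0.08,0,0,0,0],[-0.28,-0.15,0,0,0,0],[-0.42,-0.21,0,0,0,0],[-0.57,-0.27,0,0,0,0],[-0.71,-0.33,0,0,0,0]],
  ],
)

```text
time: 24.75
tool_pos: [513.6, 168.7, 132.5]
tcp_rot: [179.9, -0.3, 18.6]
ft_force: [11.4, -3.3, -4.6]
finger_gap: 0.5
grip_force: 5.0
```

Emit:
play_rows(
  motion=[
    [[-0.15,-0.05,0,0,0,0],[-0.3,-0.09,0,0,0,0],[-0.45,-0.13,0,0,0,0],[-0.6,-0.17,0,0,0,0],[-0.76,-0.2,0,0,0,0]],
  ],
)

```text
time: 25.25
tool_pos: [506.5, 168.4, 133.1]
tcp_rot: [179.9, -0.4, 18.6]
ft_force: [12.7, 1.1, -2.1]
finger_gap: 0.3
grip_force: 5.8
```

Emit:
play_rows(
  motion=[
    [[-0.05,-0.01,0,0,0,0],[-0.09,-0.01,0,0,0,0],[-0.14,-0.02,0,0,0,0],[-0.19,-0.03,0,0,0,0],[-0.23,-0.03,0,0,0,0]],
  ],
)

```text
time: 25.75
tool_pos: [504.4, 168.0, 133.2]
tcp_rot: [179.9, -0.4, 18.6]
ft_force: [14.0, -1.5, -2.9]
finger_gap: 0.1
grip_force: 5.4
```

Emit:
play_rows(
  motion=[
    [[-0.05,-0.01,0,0,0,0],[-0.1,-0.01,0,0,0,0],[-0.15,-0.01,0,0,0,0],[-0.2,-0.02,0,0,0,0],[-0.25,-0.02,0,0,0,0]],
  ],
)

```text
time: 26.25
tool_pos: [502.1, 167.6, 133.4]
tcp_rot: [179.9, -0.4, 18.6]
ft_force: [13.3, -0.7, -2.7]
finger_gap: -0.2
grip_force: 5.3
```

Emit:
play_rows(
  motion=[
    [[-0.05,0,0,0,0,0],[-0.1,0,0,0,0,0],[-0.1,0,0,0,0,0]],
  ],
)

```text
time: 26.55
tool_pos: [501.0, 167.6, 133.5]
tcp_rot: [179.9, -0.4, 18.6]
ft_force: [12.4, 0.2, -0.9]
finger_gap: 0.0
grip_force: 5.1
```

At (501.0, 167.6) under the same load, so one full turn is done. I back off and lift clear.

Emit:
play_rows(
  motion=[
    [[0.2,0.02,0,0,0,0],[0.5,0.06,0,0,0,0],[0.9,0.16,0,0,0,0],[1.3,0.3,0,0,0,0],[1.3,0.3,0,0,0,0]],
  ],
)

```text
time: 27.05
tool_pos: [511.4, 168.7, 131.5]
tcp_rot: [-180.0, 0.0, 18.6]
ft_force: [-1.1, -0.5, -0.4]
finger_gap: 0.0
grip_force: 0.0
```

Emit:
play_rows(
  motion=[
    [[0,0,-1,0,0,0],[0,0,-3,0,0,0],[0,0,-6,0,0,0],[0,0,-9,0,0,0],[0,0,-12,0,0,0]],
  ],
)

```text
time: 27.55
tool_pos: [510.9, 168.7, 253.7]
tcp_rot: [-180.0, -0.0, 18.6]
ft_force: [0.1, -1.1, -0.3]
finger_gap: 0.0
grip_force: 0.0
```

Emit:
play_rows(
  motion=[
    [[-1.5,3,0,0,0,0],[-4,6,0,0,0,0],[-6,10,0,0,0,0],[-8,14,0,0,0,0],[-9,17,0,0,0,0]],
  ],
)

```text
time: 28.05
tool_pos: [479.3, -23.2, 252.8]
tcp_rot: [179.9, -0.0, 18.6]
ft_force: [-0.4, 0.6, 0.8]
finger_gap: 0.0
grip_force: 0.0
```

Emit:
play_rows(
  motion=[
    [[0,0,0,0,0,0],[0,0,0,0,0,0]],
  ],
)

```text
time: 28.25
tool_pos: [480.1, -21.5, 252.5]
tcp_rot: [-180.0, -0.0, 18.5]
ft_force: [0.4, 0.7, -0.6]
finger_gap: -0.0
grip_force: 0.0
```

```bash
python3 - <<'E'
from bench import sensors,optics
from h import *
import cv2
s=sensors.sense();o=optics.snapshot("top");a=optics.snapshot("side")
c=np.zeros((480,800,3),np.uint8);c[:480,:400]=cv2.resize(o["pixels"][165:285,180:280,::-1],(400,480));c[:300,400:800]=cv2.resize(a["pixels"][130:295,180:400,::-1],(400,300))
cv2.imwrite("pics/f.png",c);print(s["tool_pos"],s["ft_force"],s["time"])
E
```

```text
[480.11161133 -21.47554309 252.46319761] [ 0.44661849  0.65768511 -0.61784205] 28.25
```

View pics/f.png

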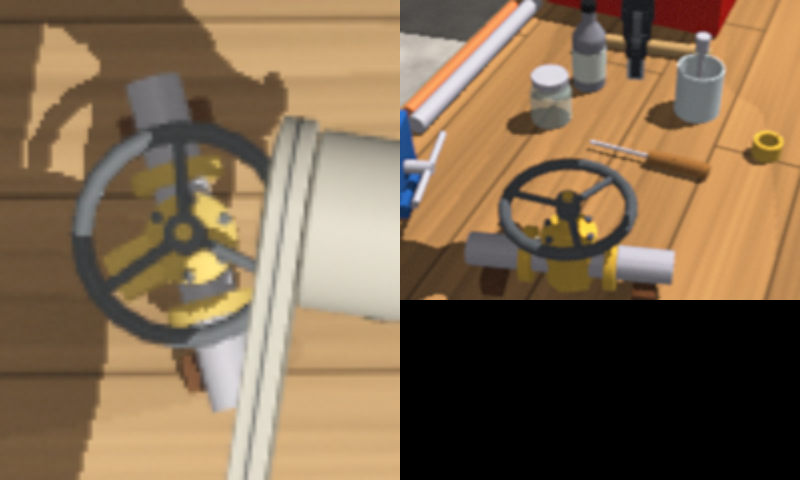

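The wheel spokes now sit at about 3° and 125°, which fits the initial 37.5° plus about 87° of play plus one full turn. The pin is upright in the cup and nothing else has moved.

```bash
python3 -c "
from bench import job
print(job.hand_in())"
```

```text
the job is handed in; nothing more can be done
None
```

The job is handed in at 28 s of the 72 s limit: the lock pin stands in the cup, the valve is open one full turn (within about 1° by my estimate) past about 87° of play, and the arm is clear of everything.

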